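# Set the depth stop of a hand press by touch

### The job

Set the depth stop of the hand press for the knob in its die. Press the lever down gently until you feel the resistance firm up as the ram meets the knob, without squeezing the knob hard, note how far the lever went and let it up; then slide the wedge stop in so that it will catch the lever at that same point. Prove it by pressing the lever down firmly onto the wedge, with the ram only bearing lightly on the knob, and let it back up; leave the other things on the bench alone.

Things in the scene. Friction and masses are not known exactly. Their poses are not given: they have to be found in the camera images.
- press: bench hand press, bolted down: blue casting, base 225 x 112 mm, column at the rear, head 160 mm high, about 270 mm tall to the raised handle. Origin: on the bench under the ram's vertical axis. Its -x axis points from the lever's pivot to the handle (the operator's side), +z is up. The lever's pivot is at x +85 mm, z 205 mm, its axis along y. The wedge slides along y at x +45 mm
- lever_angle (a joint): lever angle in rad: 0 is up, at rest on its return spring; grows to at most 0.46 as the handle goes down. At 0 the lever slopes up to the handle by 0.25 rad. Free travel takes 2.5 N at the handle, rising to 4.5 N at the bottom. The ram meets the knob somewhere from 0.17 to 0.32 rad; from there the resistance climbs by some 1.2 N per mm of handle travel. Let go, the lever springs back up
- handle (a point): middle of the upper face of the lever's black handle grip, 215 mm from the pivot, about 265 mm high at rest; it moves with the lever. The grip is 100 mm long (along the lever), 32 mm wide and 20 mm thick
- lever: steel lever of the press, 16 mm wide, with a stop bolt screwed down through it 40 mm from the pivot; its round 10 mm tip, 18 mm below the lever's centre line, lands on the wedge. On the wedge it stops hard; 18 to 22 N on the handle seats it there and is still safe for the knob if the wedge should be too far out. Origin at the pivot
- ram: vertical steel ram, 20 mm thick, with a white 22 mm plastic nose; goes down 75 mm per rad of the lever. Origin: middle of the nose's lower face, 100 mm high with the lever up. Below it a polished domed knob sits in a die on a spring cushion of 12 N per mm; the die's height differs each time. More than 60 N from the ram marks the knob (21 N at the handle on top of the free travel's force)
- wedge_travel (a joint): how far the wedge stop is pushed in, in m: 0 is drawn out, at most 0.060; it slides along the press's +y (in means towards the lever) with a drag of 6 N and stays where it is left. The lever lands on it at 0.435 - 5.06 x (this value) rad, within 0.003. It is right when the landed lever is 0.004 to 0.053 rad past where the ram first meets the knob (ram bearing with 3 to 40 N); the middle is best
- tab (a point): middle of the wedge stop's upright dark steel grip tab at its outer (press -y) end: 14 mm thick along the slide, 22 mm across it. It is 210 mm high; the tab's top is 18 mm above this point, and the wedge's flat bar begins 35 mm below it. The tab stands 145 mm from the lever's plane when the wedge is drawn out, and moves with it
- wedge: steel wedge stop lying across the head: a ramp 20 mm wide and 82 mm long, rising 1 in 5 towards a flat bar with the tab. Origin: on the head's top face, right under the bolt when the wedge is fully out
- knob_a: a loose polished metal cabinet knob, 32 mm across and 26 mm tall, standing on the bench by the press. Leave alone. Origin under its middle
- knob_b: another such knob by the press. Leave alone. Origin under its middle
- knob_c: another such knob on the open bench. Leave alone. Origin under its middle
- spanner: a steel spanner 150 mm long lying on the bench beside the press, partly below the wedge's tab. Leave alone. Origin at the middle of its length
- screwdriver: a screwdriver 200 mm long lying on the bench. Leave alone. Origin at the middle of its length
- polish: a can of polish, 66 mm across and 130 mm tall. Leave alone. Origin under its middle
- carton: a cardboard carton 110 x 150 x 70 mm. Leave alone. Origin under its middle

How it is judged:
By the outcome, as a careful person would: the job done as asked, in the order asked, and still so for the second after the job is handed in, with the robot touching nothing.
It also fails if it takes over 67 s, if anything falls off the work surface, if the arm or the gripper's body presses on something with over 40 N, if the wrist force passes 120 N, or if a joint passes its speed limit or range.

### The arm

A 6-joint arm with a two-finger parallel gripper is mounted at the origin on the work surface. World frame = base frame: x ahead of the robot, y to its left, z up, the work surface at z = 0. Lengths are in m, angles in rad, forces in N, time in s.
With the tool pointing down it reaches from about 0.25 to 0.775 m from the base axis. Payload 4 kg.
Tool frame: the origin (TCP) lies at the centre of the arm's flange, where the gripper is bolted on; the fingertips stand 199 mm ahead of it and the grasp point (between the pads) lies 180 mm ahead of it; z points along the fingers, y is the line along which they close (so a half turn about z gives the same grasp; the last joint's range is limited). The gripper opens to 94 mm and grips with 3 to 60 N. Pads are 16 mm wide; open, the fingers measure 119 mm over their backs; the gripper's body (75 mm by 177 mm) begins 78 mm behind the grasp point.
Start: joints at [-1.446, 0.087, 1.371, -0, 1.684, -0.103], TCP at [0.124, -0.536, 0.405] pointing down, gripper open.
Joint ranges: [-3.1, 3.1], [-0.76, 2.03], [0.27, 2.55], [-1.08, 4.22], [0.17, 2.65], [-2.57, 2.57]. Speed limits (rad/s): [2.79, 2.79, 3.14, 3.14, 3.14, 3.14].

### API

Orientations are given as a rotation vector (axis times angle).
In Python, from rig import ctrl gives the robot as it stands. The module is installed in compiled form; this text tells all that it offers.
- The arm moves only by the tool arm_command, never from a script. Its argument "plan" is a list of rows, each a list of 3 entries, a list of its own where there are three numbers: the shift along the world's x, y, z in m, then the turn about the world's z in degrees, then the opening, from 0 (shut) to 1 (fully open). A call has 1 to 8 rows; each row is the pose to reach, as a shift and turn from the pose commanded when the call began; what a row does not reach only later rows make up. A row lasts 1/12 s, in which the tool goes at most 41.7 mm and 7.16 degrees, less where a joint would pass 70% of its speed; a pose out of reach is approached as far as the arm can. A call with a gripper value outside its range is refused whole. The fingers move at their own pace and stop on an object; the grip force is fixed at half the most. Time passes only in rows, so rows that repeat a pose let the fingers close. It gives the time, the measured TCP pose, the force, the opening and the grip force at its end, in the units of the state.
- ctrl.get_obs(): the state, without advancing time (a new reading comes with each control period).
- ctrl.snapshot(name): name is "side" or "top"; returns a dict with "image" (384x512x3 uint8, blue, green, red), "K" (3x3 intrinsics, pixels), "D" ([k1, k2, p1, p2, k3] as OpenCV has them; the pictures are not rectified), "pose" (4x4, takes a point from camera to world coordinates). Camera axes: x right, y down, z forward; pixel columns grow to the right and rows downward; lengths in m; the calibration is good to about 2 mm. A picture is of the moment at which its call begins. There is no depth.
- ctrl.finish_job(): hands the job in; it is judged then, once.
The state is a dict: "time_s": time; "joint_positions": joint angles; "joint_vel": joint speeds; "joint_torque": joint torques, N m; "eef_pos": TCP position; "eef_rot": TCP orientation; "wrist_force": force on the tool from outside, world axes, zero at the start; "wrist_torque": the same for the moment, N m; "grip_width": opening from 0.0 (shut) to 1.0 (fully open); "grip_force": force on a finger pad.
Only numpy, scipy, OpenCV 4.12 (cv2) and the standard library are available. Lean on these libraries where they do the work, as an engineer would, in place of code of your own. Each camera call takes 0.05 s, during which the arm holds its last target. There are 200 camera calls.

## Working session

There is one attempt and no reset: what is moved stays moved. The work goes in short steps, Python scripts to look and compute and a tool call to move; the robot and the scene stay as the last step left them, time stands still between calls to the robot, and variables do not carry over. Pictures are saved under pics/ and viewed, at most 10 in all, crops included, and the job is handed in when it is done.

Besides the shell and the picture viewer there is one more tool, called after "Request:" by a JSON object that holds its "method" and its "body", one argument or row to a line. arm_command: Moves the arm, as the interface text tells. Its arguments: {"type":"object","properties":{"plan":{"type":"array","items":{"type":"array"}}},"required":["plan"]}

```bash
mkdir -p pics
cat > h.py <<'E'
from rig import ctrl
import numpy as np, cv2
def snap(n,f):
    s=ctrl.snapshot(n); cv2.imwrite('pics/'+f+'.png',s['image']); np.savez('pics/'+f+'.npz',K=s['K'],D=np.array(s['D']),pose=s['pose']); return s
def ray(f,uv):
    s=np.load('pics/'+f+'.npz'); p=cv2.undistortPoints(np.array([[uv]],float),s['K'],s['D'])[0,0]
    T=s['pose']; return T[:3,3], T[:3,:3]@np.array([p[0],p[1],1.])
def atz(f,uv,z):
    o,d=ray(f,uv); return o+d*(z-o[2])/d[2]
def proj(f,P):
    s=np.load('pics/'+f+'.npz'); T=np.linalg.inv(s['pose'])
    return cv2.projectPoints(np.atleast_2d(P).astype(float),cv2.Rodrigues(T[:3,:3])[0],T[:3,3],s['K'],s['D'])[0][:,0]
E
python3 - <<'E'
from h import *
for n in('side','top'):
    s=snap(n,n+'0'); print(s['pose'].round(3).tolist())
    im=cv2.imread(f'pics/{n}0.png'); cv2.imwrite(f'pics/{n}0b.png',cv2.resize(im,(800,600),interpolation=cv2.INTER_CUBIC))
o=ctrl.get_obs();print({k:np.round(v,3).tolist() for k,v in o.items()})
E
```

```text
[[0.992, -0.071, 0.106, 0.379], [-0.127, -0.506, 0.853, -1.183], [-0.007, -0.86, -0.511, 0.911], [0.0, 0.0, 0.0, 1.0]]
[[0.02, -0.996, 0.091, 0.408], [-1.0, -0.018, 0.019, -0.002], [-0.017, -0.092, -0.996, 1.247], [0.0, 0.0, 0.0, 1.0]]
{'time_s': 0.1, 'joint_positions': [-1.446, 0.088, 1.372, -0.0, 1.684, -0.103], 'joint_vel': [0.001, -0.002, -0.006, 0.002, 0.0, -0.0], 'joint_torque': [0.001, -34.125, -30.33, 0.072, 0.03, -0.0], 'eef_pos': [0.124, -0.536, 0.404], 'eef_rot': [-3.119, -0.357, 0.0], 'wrist_force': [0.347, -0.627, 0.332], 'wrist_torque': [-0.064, -0.01, -0.004], 'grip_force': 0.0, 'grip_width': 0.995}
```

View pics/side0b.png

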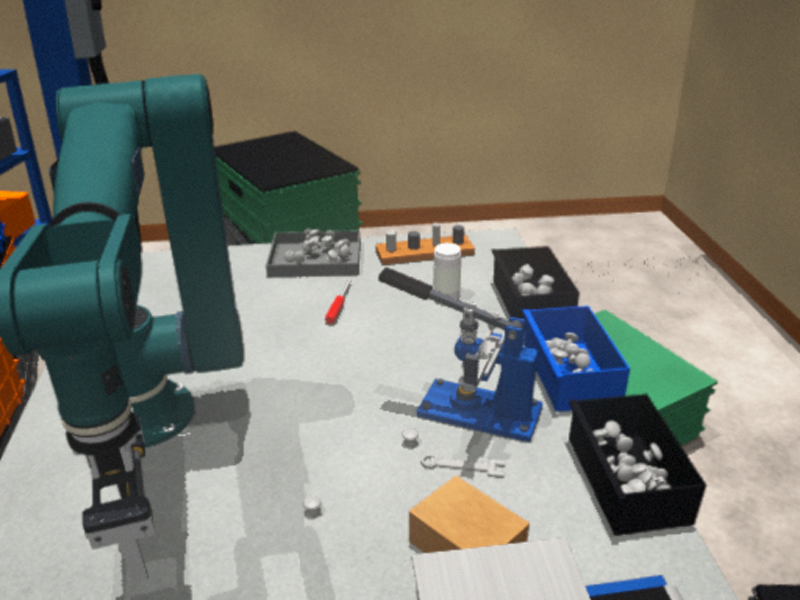

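View pics/top0b.png

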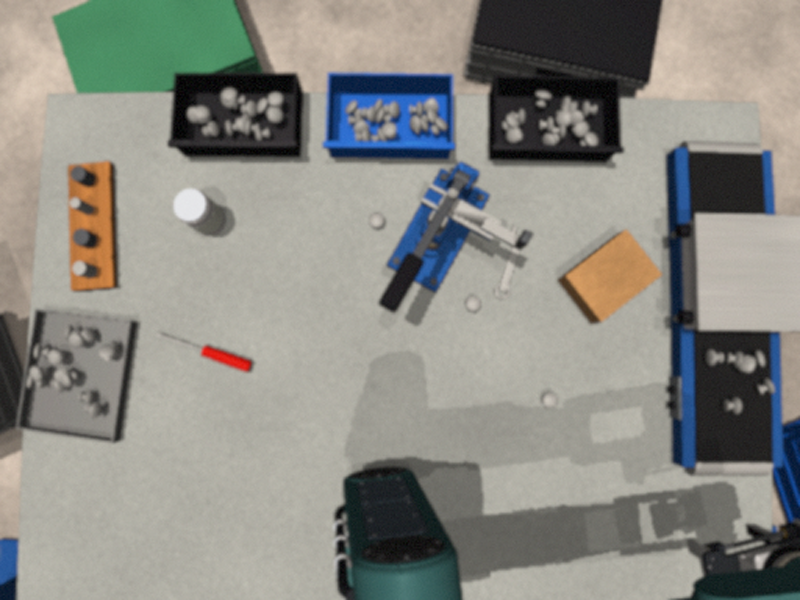

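The top view shows the grip from about (390,305) to (415,257) and the tab near (525,238), both in 800x600 px. The side view shows the grip from (380,275) to (430,293). I'll zoom in on both.

Run:
```python
from h import *
a=cv2.imread('pics/side0.png')[160:290,230:360]; b=cv2.imread('pics/top0.png')[95:205,235:345]
a=cv2.resize(a,(400,400),interpolation=cv2.INTER_CUBIC); b=cv2.resize(b,(400,400),interpolation=cv2.INTER_CUBIC)
cv2.imwrite('pics/c0.png',np.hstack([a,b]))
# first fit: grip + tab
from scipy.optimize import least_squares
def pts(p,th=0):
    x,y,w=p; c,s=np.cos(w),np.sin(w); a=.25-th
    def W(q): return [x+c*q[0]-s*q[1],y+s*q[0]+c*q[1],q[2]]
    e=lambda r,h:[.085-r*np.cos(a)-h*np.sin(a)*1,0,.205+r*np.sin(a)+h*np.cos(a)] 
    return np.array([W(e(.265,.01)),W(e(.165,.01)),W([.045,-.145,.228])])
k=.64
obs=np.array([[390,306],[416,257],[525,237]])*k
r=least_squares(lambda p:(proj('top0',pts(p))-obs).ravel(),[.6,0,0.5]);print(r.x,r.fun.round(1))
print(proj('side0',pts(r.x))/k, pts(r.x))
```

```text
[ 0.63619986 -0.06487505 -0.47470628] [-2.3  1.7 -0.1 -0.6  2.6 -1.3]
[[378.50346364 268.54406999]
 [428.55257881 288.7969303 ]
 [471.92157876 356.88787228]] [[ 0.4812298   0.01476418  0.28025117]
 [ 0.56740749 -0.0295226   0.25551078]
 [ 0.60994787 -0.21441044  0.228     ]]
```

View pics/c0.png

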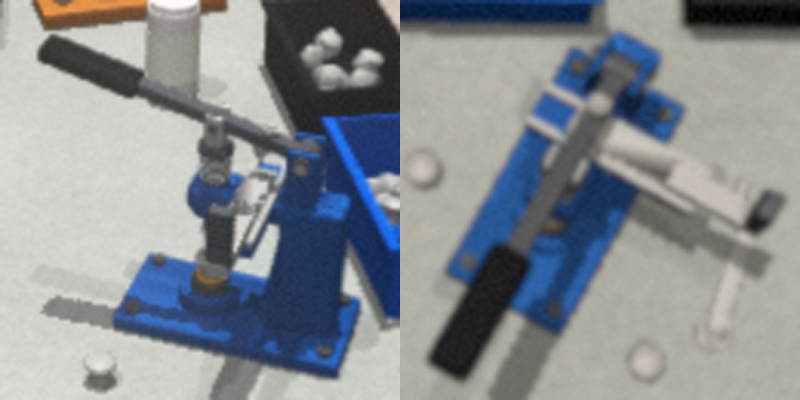

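The close-up puts the grip ends at about (248.5,195.4) and (264.7,165.1), and the tab top at (336.5,152), in top-camera px. In the side camera the tab top is near (302,228). I'll refit using both views.

```bash
cat >> h.py <<'E'
def W(p,q):
    x,y,w=p[:3]; c,s=np.cos(w),np.sin(w); q=np.atleast_2d(q).astype(float)
    return np.c_[x+c*q[:,0]-s*q[:,1],y+s*q[:,0]+c*q[:,1],q[:,2]]
def lev(r,h,th=0):
    a=.25-th; return [.085-r*np.cos(a)+h*np.sin(a),0,.205+r*np.sin(a)+h*np.cos(a)]
E
python3 - <<'E'
from h import *
from scipy.optimize import least_squares
T=lambda u,v:(235+(u-400)/3.636,95+v/3.636)
S=lambda u,v:(230+u/3.077,160+v/3.077)
def f(p):
    b=p[3]; t=p[4]
    A=W(p,[lev(.265,.01),lev(.165,.01),[.045,-.145,.228],[b,-.056,t],[b+.225,-.056,t]])
    B=W(p,[lev(.265,.0),lev(.165,.01),[.045,-.145,.228],[b,-.056,0],[b+.225,-.056,0]])
    return A,B
oA=[T(449,365),T(508,255),T(768,205),T(558,330),T(685,108)]
oB=[S(43,48),S(143,76),S(222,210),S(115,328),S(338,375)]
g=lambda p:np.r_[(proj('top0',f(p)[0])-oA).ravel(),(proj('side0',f(p)[1])-oB).ravel()]
r=least_squares(g,[.636,-.065,-.47,-.08,.015],loss='soft_l1');print(r.x.round(4),g(r.x).reshape(-1,2).round(1).tolist())
p=r.x
print('handle',W(p,lev(.215,.01)),'deg',np.degrees(p[2]))
for th in(.17,.245,.32,.46):print(th,W(p,lev(.215,.01,th)).round(4))
print('tab',W(p,[.045,-.145,.21]),'slide',W([0,0,p[2]],[0,1,0]),'-xdir',W([0,0,p[2]],[-1,0,0]))
for n,uv,z in(('top0',(377*.64,220*.64),.013),('top0',(473*.64,303*.64),.013),('top0',(549*.64,399*.64),.013)):print('knob',atz(n,uv,z))
E
```

```text
[ 0.6362 -0.0631 -0.4811 -0.0789 -0.0075] [[-1.3, 0.1], [1.5, -3.1], [1.6, -0.6], [-0.0, 0.4], [-1.3, -0.7], [-0.8, -1.1], [-0.6, 0.0], [-0.6, -0.2], [-0.4, 0.0], [0.4, 1.2]]
handle [[ 0.52910009 -0.00715511  0.26788098]] deg -27.565743341008908
0.17 [[ 0.5223 -0.0036  0.2321]]
0.245 [[ 0.521  -0.0029  0.2161]]
0.32 [[ 0.5208 -0.0028  0.1999]]
0.46 [[ 0.5233 -0.0041  0.17  ]]
tab [[ 0.60901481 -0.21244089  0.21      ]] slide [[0.4627661  0.88648042 0.        ]] -xdir [[-0.88648042  0.4627661   0.        ]]
knob [0.67722608 0.04150871 0.013     ]
knob [ 0.51578299 -0.14944069  0.013     ]
knob [ 0.33234625 -0.29823737  0.013     ]
```

Request:
{"method": "arm_command", "body": {
  "plan": [
    [[0.0,0.0,0.04],0,0],
    [[0.19,0.25,0.1],49,0],
    [[0.19,0.25,0.1],49,0],
    [[0.19,0.25,0.1],49,0],
    [[0.19,0.25,0.1],49,0],
    [[0.19,0.25,0.1],49,0],
    [[0.19,0.25,0.1],49,0],
    [[0.19,0.25,0.1],49,0]
  ]
}}

```text
time_s: 0.77
eef_pos: [0.2981, -0.3059, 0.4994]
eef_rot: [-2.688, -1.626, -0.0]
wrist_force: [0.6, -0.5, 0.0]
grip_width: 0.47
grip_force: 0.0
```

Request:
{"method": "arm_command", "body": {
  "plan": [
    [[0.215,0.279,0.01],0,0],
    [[0.215,0.279,0.01],0,0],
    [[0.215,0.279,0.01],0,0],
    [[0.215,0.279,0.01],0,0],
    [[0.215,0.279,0.01],0,0],
    [[0.215,0.279,0.01],0,0],
    [[0.215,0.279,0.01],0,0],
    [[0.215,0.279,0.01],0,0]
  ]
}}

```text
time_s: 1.43
eef_pos: [0.5017, -0.0417, 0.5085]
eef_rot: [-2.692, -1.62, 0.001]
wrist_force: [1.8, -1.4, 0.7]
grip_width: 0.007
grip_force: 0.0
```

Request:
{"method": "arm_command", "body": {
  "plan": [
    [[0,0,0],0,0],
    [[0,0,0],0,0],
    [[0,0,0],0,0]
  ]
}}

```text
time_s: 1.68
eef_pos: [0.5009, -0.0438, 0.5083]
eef_rot: [-2.691, -1.62, 0.002]
wrist_force: [-0.3, -0.1, -0.7]
grip_width: 0.008
grip_force: 0.0
```

Request:
{"method": "arm_command", "body": {
  "plan": [
    [[0.028,0.037,0.0],0,0],
    [[0.028,0.037,0.0],0,0],
    [[0.028,0.037,-0.025],0,0],
    [[0.028,0.037,-0.025],0,0],
    [[0.028,0.037,-0.025],0,0],
    [[0.028,0.037,-0.025],0,0]
  ]
}}

```text
time_s: 2.18
eef_pos: [0.5284, -0.0079, 0.4847]
eef_rot: [2.693, 1.616, 0.001]
wrist_force: [-0.2, 0.7, 0.6]
grip_width: 0.004
grip_force: 0.0
```

Run:
```python
from h import *
snap('side','s1');snap('top','t1')
o=ctrl.get_obs();print(o['eef_pos'],o['wrist_force'])
a=cv2.imread('pics/s1.png')[90:290,200:360]; b=cv2.imread('pics/t1.png')[85:245,200:360]
a=cv2.resize(a,(400,500),interpolation=cv2.INTER_CUBIC); b=cv2.resize(b,(400,400),interpolation=cv2.INTER_CUBIC)
c=np.zeros((500,800,3),np.uint8);c[:,:400]=a;c[:400,400:]=b
cv2.imwrite('pics/c1.png',c)
```

```text
[ 0.52856187 -0.00760234  0.4855351 ] [ 0.84786779 -0.27418142 -0.17440176]
```

View pics/c1.png

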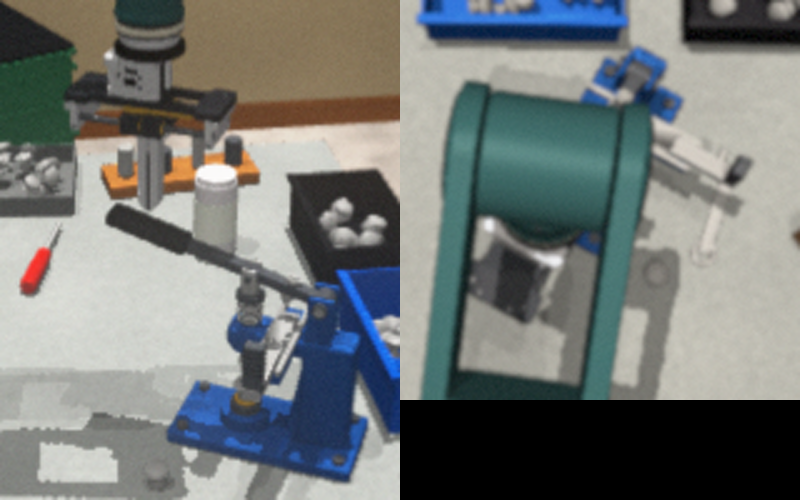

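The closed fingertips, near (150,205) in the left crop, hang just above the middle of the grip. Next I'll descend to touch it.

Request:
{"method": "arm_command", "body": {
  "plan": [
    [[0,0,-0.012],0,0],
    [[0,0,-0.014],0,0],
    [[0,0,-0.016],0,0],
    [[0,0,-0.018],0,0],
    [[0,0,-0.018],0,0]
  ]
}}

```text
time_s: 2.7
eef_pos: [0.5287, -0.0069, 0.4666]
eef_rot: [2.692, 1.619, 0.001]
wrist_force: [-0.6, -0.2, 1.4]
grip_width: 0.005
grip_force: 0.9
```

Request:
{"method": "arm_command", "body": {
  "plan": [
    [[0,0,-0.002],0,0],
    [[0,0,-0.002],0,0],
    [[0,0,-0.002],0,0]
  ]
}}

```text
time_s: 2.95
eef_pos: [0.5289, -0.0067, 0.4643]
eef_rot: [2.692, 1.619, 0.001]
wrist_force: [-1.0, 0.3, 2.8]
grip_width: 0.004
grip_force: 0.9
```

Request:
{"method": "arm_command", "body": {
  "plan": [
    [[0,0,-0.002],0,0],
    [[0,0,-0.002],0,0],
    [[0,0,-0.002],0,0]
  ]
}}

```text
time_s: 3.2
eef_pos: [0.529, -0.0067, 0.4618]
eef_rot: [-2.692, -1.619, -0.0]
wrist_force: [-0.2, 1.2, 2.6]
grip_width: 0.004
grip_force: 0.9
```

Request:
{"method": "arm_command", "body": {
  "plan": [
    [[-0.001,0.0,-0.004],0,0],
    [[-0.002,0.001,-0.008],0,0],
    [[-0.003,0.001,-0.012],0,0],
    [[-0.004,0.002,-0.016],0,0],
    [[-0.005,0.003,-0.02],0,0],
    [[-0.006,0.003,-0.024],0,0],
    [[-0.006,0.003,-0.027],0,0],
    [[-0.006,0.003,-0.027],0,0]
  ]
}}

```text
time_s: 3.87
eef_pos: [0.5228, -0.0037, 0.434]
eef_rot: [-2.691, -1.619, 0.002]
wrist_force: [0.7, -0.5, 1.7]
grip_width: 0.004
grip_force: 1.1
```

Request:
{"method": "arm_command", "body": {
  "plan": [
    [[0,0,-0.003],0,0],
    [[0,0,-0.003],0,0],
    [[0,0,-0.003],0,0]
  ]
}}

```text
time_s: 4.12
eef_pos: [0.5227, -0.0036, 0.4317]
eef_rot: [-2.691, -1.619, 0.002]
wrist_force: [-0.9, 1.6, 2.6]
grip_width: 0.004
grip_force: 1.2
```

Request:
{"method": "arm_command", "body": {
  "plan": [
    [[0,0,-0.003],0,0],
    [[0,0,-0.003],0,0],
    [[0,0,-0.003],0,0]
  ]
}}

```text
time_s: 4.37
eef_pos: [0.5228, -0.0036, 0.4286]
eef_rot: [-2.691, -1.619, 0.001]
wrist_force: [-2.2, 1.0, 3.3]
grip_width: 0.005
grip_force: 1.3
```

Request:
{"method": "arm_command", "body": {
  "plan": [
    [[0,0,-0.003],0,0],
    [[0,0,-0.003],0,0],
    [[0,0,-0.003],0,0]
  ]
}}

```text
time_s: 4.62
eef_pos: [0.5229, -0.0037, 0.4257]
eef_rot: [-2.692, -1.619, 0.0]
wrist_force: [-0.6, 0.4, 3.2]
grip_width: 0.001
grip_force: 1.3
```

Request:
{"method": "arm_command", "body": {
  "plan": [
    [[0,0,-0.003],0,0],
    [[0,0,-0.003],0,0],
    [[0,0,-0.003],0,0]
  ]
}}

```text
time_s: 4.87
eef_pos: [0.523, -0.0038, 0.4227]
eef_rot: [-2.692, -1.619, -0.0]
wrist_force: [-0.2, 0.4, 3.3]
grip_width: 0.002
grip_force: 1.3
```

Request:
{"method": "arm_command", "body": {
  "plan": [
    [[0,0,-0.003],0,0],
    [[0,0,-0.003],0,0],
    [[0,0,-0.003],0,0]
  ]
}}

```text
time_s: 5.12
eef_pos: [0.523, -0.0038, 0.4197]
eef_rot: [-2.692, -1.619, -0.0]
wrist_force: [-0.1, 1.3, 3.1]
grip_width: 0.005
grip_force: 1.3
```

Request:
{"method": "arm_command", "body": {
  "plan": [
    [[0,0,-0.003],0,0],
    [[0,0,-0.003],0,0],
    [[0,0,-0.003],0,0]
  ]
}}

```text
time_s: 5.37
eef_pos: [0.523, -0.0037, 0.4167]
eef_rot: [-2.692, -1.619, -0.0]
wrist_force: [-0.4, 1.5, 2.5]
grip_width: 0.004
grip_force: 1.4
```

Request:
{"method": "arm_command", "body": {
  "plan": [
    [[0,0,-0.003],0,0],
    [[0,0,-0.003],0,0],
    [[0,0,-0.003],0,0]
  ]
}}

```text
time_s: 5.62
eef_pos: [0.523, -0.0038, 0.4137]
eef_rot: [-2.692, -1.619, -0.0]
wrist_force: [-1.3, 1.5, 2.4]
grip_width: 0.003
grip_force: 1.4
```

Request:
{"method": "arm_command", "body": {
  "plan": [
    [[0,0,-0.003],0,0],
    [[0,0,-0.003],0,0],
    [[0,0,-0.003],0,0]
  ]
}}

```text
time_s: 5.87
eef_pos: [0.523, -0.0038, 0.4107]
eef_rot: [-2.692, -1.619, 0.0]
wrist_force: [-0.8, 0.5, 3.0]
grip_width: 0.004
grip_force: 1.5
```

Request:
{"method": "arm_command", "body": {
  "plan": [
    [[0,0,-0.003],0,0],
    [[0,0,-0.003],0,0],
    [[0,0,-0.003],0,0]
  ]
}}

```text
time_s: 6.12
eef_pos: [0.523, -0.0038, 0.4077]
eef_rot: [-2.692, -1.619, 0.0]
wrist_force: [-0.7, 1.7, 2.9]
grip_width: 0.001
grip_force: 1.5
```

Request:
{"method": "arm_command", "body": {
  "plan": [
    [[0,0,-0.003],0,0],
    [[0,0,-0.003],0,0],
    [[0,0,-0.003],0,0]
  ]
}}

```text
time_s: 6.37
eef_pos: [0.5229, -0.0038, 0.4047]
eef_rot: [-2.692, -1.619, 0.0]
wrist_force: [-1.3, 1.4, 3.8]
grip_width: 0.002
grip_force: 1.5
```

Request:
{"method": "arm_command", "body": {
  "plan": [
    [[0,0,-0.003],0,0],
    [[0,0,-0.003],0,0],
    [[0,0,-0.003],0,0]
  ]
}}

```text
time_s: 6.62
eef_pos: [0.523, -0.0038, 0.4017]
eef_rot: [2.692, 1.619, 0.0]
wrist_force: [-0.6, 1.3, 3.2]
grip_width: -0.0
grip_force: 1.5
```

Request:
{"method": "arm_command", "body": {
  "plan": [
    [[0,0,-0.003],0,0],
    [[0,0,-0.003],0,0],
    [[0,0,-0.003],0,0]
  ]
}}

```text
time_s: 6.87
eef_pos: [0.523, -0.0038, 0.399]
eef_rot: [2.692, 1.619, 0.0]
wrist_force: [-0.5, 1.6, 4.4]
grip_width: 0.006
grip_force: 2.1
```

Request:
{"method": "arm_command", "body": {
  "plan": [
    [[0,0,-0.003],0,0],
    [[0,0,-0.003],0,0],
    [[0,0,-0.003],0,0]
  ]
}}

```text
time_s: 7.12
eef_pos: [0.5229, -0.0038, 0.3968]
eef_rot: [2.691, 1.619, 0.001]
wrist_force: [-0.9, 1.7, 7.0]
grip_width: 0.008
grip_force: 3.3
```

The resistance firms up at TCP z of about 0.400, which is a lever angle of about 0.316. I'm letting the lever up now.

Request:
{"method": "arm_command", "body": {
  "plan": [
    [[0.001,0,0.01],0,0],
    [[0.002,-0.001,0.022],0,0],
    [[0.003,-0.001,0.034],0,0],
    [[0.004,-0.002,0.046],0,0],
    [[0.006,-0.003,0.06],0,0],
    [[0.006,-0.003,0.075],0,0],
    [[0.006,-0.003,0.09],0,0],
    [[0.006,-0.003,0.11],0,0]
  ]
}}

```text
time_s: 7.78
eef_pos: [0.5293, -0.0072, 0.5062]
eef_rot: [2.693, 1.618, -0.002]
wrist_force: [-0.4, 0.2, -0.0]
grip_width: 0.002
grip_force: 0.0
```

Run:
```python
from h import *
print(ctrl.get_obs()['eef_pos'])
```

```text
[ 0.52926065 -0.00718041  0.50619102]
```

Request:
{"method": "arm_command", "body": {
  "plan": [
    [[0.08,-0.205,0.0],0,0.6],
    [[0.08,-0.205,0.0],0,0.6],
    [[0.08,-0.205,0.0],0,0.6],
    [[0.08,-0.205,0.0],0,0.6],
    [[0.08,-0.205,0.0],0,0.6],
    [[0.08,-0.205,0.0],0,0.6],
    [[0.08,-0.205,0.0],0,0.6],
    [[0.08,-0.205,0.0],0,0.6]
  ]
}}

```text
time_s: 8.45
eef_pos: [0.6092, -0.2121, 0.5055]
eef_rot: [-2.692, -1.617, 0.0]
wrist_force: [-1.7, 0.5, 0.1]
grip_width: 0.531
grip_force: 0.0
```

Run:
```python
from h import *
snap('side','s2');snap('top','t2')
o=ctrl.get_obs();print(o['eef_pos'],o['wrist_force'],o['grip_width'])
a=cv2.imread('pics/s2.png')[110:290,220:380]; b=cv2.imread('pics/t2.png')[75:235,200:360]
a=cv2.resize(a,(400,450),interpolation=cv2.INTER_CUBIC); b=cv2.resize(b,(400,400),interpolation=cv2.INTER_CUBIC)
c=np.zeros((450,800,3),np.uint8);c[:,:400]=a;c[:400,400:]=b
cv2.imwrite('pics/c2.png',c)
p=o['eef_pos'];print(((proj('s2',[[p[0],p[1],p[2]-.199],[.609,-.2125,.228]])-[220,110])*2.5).round())
```

```text
[ 0.60865352 -0.21029896  0.50684386] [ 0.26526805 -0.13269071 -0.05560191] 0.5899404483934441
[[206. 227.]
 [204. 295.]]
```

View pics/c2.png

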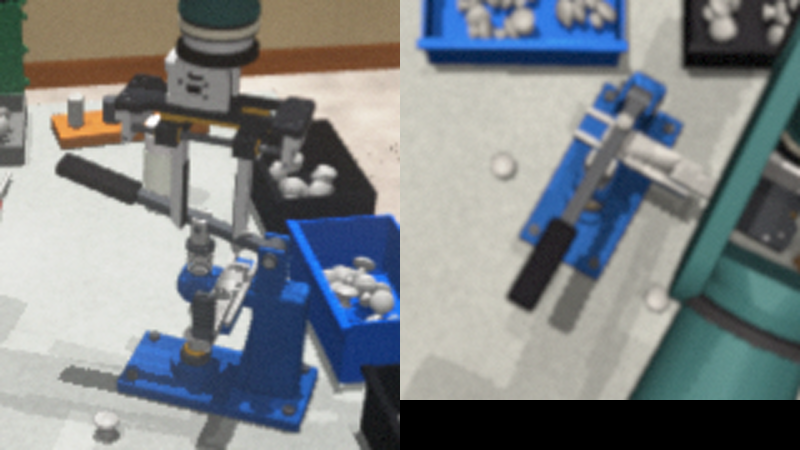

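Fingertips at (178,225) and (242,235) straddle the tab, whose top is near (204,295). Next I'll descend and grasp it.

Request:
{"method": "arm_command", "body": {
  "plan": [
    [[0,-0.002,-0.035],0,0.6],
    [[0,-0.002,-0.06],0,0.6],
    [[0,-0.002,-0.08],0,0.6],
    [[0,-0.002,-0.1],0,0.6],
    [[0,-0.002,-0.112],0,0.6],
    [[0,-0.002,-0.112],0,0.6],
    [[0,-0.002,-0.112],0,0.6]
  ]
}}

```text
time_s: 9.13
eef_pos: [0.6088, -0.2125, 0.3945]
eef_rot: [2.691, 1.621, 0.0]
wrist_force: [0.0, -0.3, 0.8]
grip_width: 0.599
grip_force: 0.0
```

Request:
{"method": "arm_command", "body": {
  "plan": [
    [[0,0,0],0,0.35],
    [[0,0,0],0,0.3],
    [[0,0,0],0,0.26],
    [[0,0,0],0,0.2],
    [[0,0,0],0,0.15],
    [[0,0,0],0,0.15],
    [[0,0,0],0,0.15],
    [[0,0,0],0,0.15]
  ]
}}

```text
time_s: 9.8
eef_pos: [0.6079, -0.2133, 0.3945]
eef_rot: [-2.689, -1.617, 0.004]
wrist_force: [-6.3, 2.5, 3.5]
grip_width: 0.23
grip_force: 30.0
```

Request:
{"method": "arm_command", "body": {
  "plan": [
    [[0.0014,0.0027,0],0,0.15],
    [[0.0028,0.0053,0],0,0.15],
    [[0.0042,0.008,0],0,0.15],
    [[0.0056,0.0106,0],0,0.15],
    [[0.0069,0.0133,0],0,0.15],
    [[0.0083,0.0159,0],0,0.15],
    [[0.0083,0.0159,0],0,0.15],
    [[0.0083,0.0159,0],0,0.15]
  ]
}}

```text
time_s: 10.47
eef_pos: [0.6157, -0.1987, 0.3946]
eef_rot: [-2.692, -1.616, 0.008]
wrist_force: [-7.9, -0.3, 3.5]
grip_width: 0.232
grip_force: 30.0
```

Request:
{"method": "arm_command", "body": {
  "plan": [
    [[0,0,0],0,0.15],
    [[0,0,0],0,0.15],
    [[0,0,0],0,0.15]
  ]
}}

```text
time_s: 10.72
eef_pos: [0.6157, -0.1987, 0.3946]
eef_rot: [-2.692, -1.616, 0.008]
wrist_force: [-7.5, -1.8, 3.7]
grip_width: 0.233
grip_force: 30.0
```

Request:
{"method": "arm_command", "body": {
  "plan": [
    [[0.0007,0.0013,0],0,0.15],
    [[0.0007,0.0013,0],0,0.15],
    [[0.0007,0.0013,0],0,0.15]
  ]
}}

```text
time_s: 10.97
eef_pos: [0.6163, -0.1976, 0.3946]
eef_rot: [-2.693, -1.616, 0.009]
wrist_force: [-9.5, -1.8, 3.6]
grip_width: 0.232
grip_force: 30.0
```

Request:
{"method": "arm_command", "body": {
  "plan": [
    [[0,0,0],0,0.6],
    [[0,0,0],0,0.6],
    [[0,0,0],0,0.6],
    [[0,0,0],0,0.6],
    [[0,0,0.03],0,0.6],
    [[0,0,0.065],0,0.6],
    [[0,0,0.1],0,0.6],
    [[0,0,0.112],0,0.6]
  ]
}}

```text
time_s: 11.63
eef_pos: [0.6174, -0.1961, 0.5125]
eef_rot: [2.685, 1.616, 0.009]
wrist_force: [0.0, -0.2, 1.6]
grip_width: 0.6
grip_force: 0.0
```

Request:
{"method": "arm_command", "body": {
  "plan": [
    [[-0.086,0.19,0.0],0,0],
    [[-0.086,0.19,0.0],0,0],
    [[-0.086,0.19,0.0],0,0],
    [[-0.086,0.19,0.0],0,0],
    [[-0.086,0.19,0.0],0,0],
    [[-0.086,0.19,0.0],0,0],
    [[-0.086,0.19,0.0],0,0],
    [[-0.086,0.19,0.0],0,0]
  ]
}}

```text
time_s: 12.3
eef_pos: [0.5321, -0.0065, 0.5061]
eef_rot: [2.691, 1.62, 0.001]
wrist_force: [-0.6, -0.9, -1.1]
grip_width: 0.067
grip_force: 0.0
```

Run:
```python
from h import *
snap('side','s3')
o=ctrl.get_obs();print(o['eef_pos'],o['wrist_force'],o['grip_width'])
a=cv2.imread('pics/s0.png') if 0 else cv2.imread('pics/side0.png')
f=lambda a:cv2.resize(a[130:260,240:350],(400,473),interpolation=cv2.INTER_CUBIC)
cv2.imwrite('pics/c3.png',np.hstack([f(a),f(cv2.imread('pics/s3.png'))]))
P=[.6362,-.0631,-.4811]
for t in(0,.0179):print(((proj('s3',W(P,[.045,-.145+t,.228]))-[240,130])*3.636).round())
```

```text
[ 0.53237818 -0.007158    0.50572164] [ 0.61330347 -0.03066756  0.09627781] 0.029791443792080298
[[224. 356.]]
[[231. 343.]]
```

View pics/c3.png

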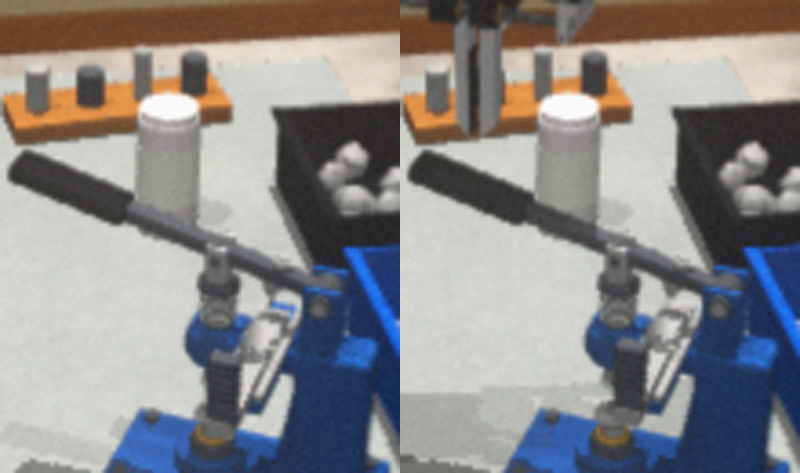

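The tab moved from about (223,352) to (231,341) in the crops, matching 18 mm of wedge travel. Now I'll press firmly onto the wedge.

Request:
{"method": "arm_command", "body": {
  "plan": [
    [[-0.003,0,-0.03],0,0],
    [[-0.003,0,-0.04],0,0],
    [[-0.005,0.001,-0.05],0,0],
    [[-0.006,0.001,-0.06],0,0],
    [[-0.007,0.002,-0.07],0,0],
    [[-0.009,0.003,-0.08],0,0],
    [[-0.009,0.003,-0.09],0,0],
    [[-0.009,0.003,-0.1],0,0]
  ]
}}

```text
time_s: 13.02
eef_pos: [0.5228, -0.0038, 0.4056]
eef_rot: [2.691, 1.618, 0.0]
wrist_force: [-1.5, -1.3, 3.5]
grip_width: -0.0
grip_force: 1.7
```

Request:
{"method": "arm_command", "body": {
  "plan": [
    [[0,0,-0.003],0,0],
    [[0,0,-0.006],0,0],
    [[0,0,-0.006],0,0],
    [[0,0,-0.006],0,0]
  ]
}}

```text
time_s: 13.35
eef_pos: [0.5228, -0.0036, 0.4003]
eef_rot: [2.692, 1.619, -0.001]
wrist_force: [-2.0, -1.5, 2.6]
grip_width: 0.008
grip_force: 1.6
```

Request:
{"method": "arm_command", "body": {
  "plan": [
    [[0,0,-0.002],0,0],
    [[0,0,-0.002],0,0],
    [[0,0,-0.002],0,0]
  ]
}}

```text
time_s: 13.6
eef_pos: [0.5229, -0.0036, 0.3985]
eef_rot: [2.692, 1.619, 0.001]
wrist_force: [-2.7, -1.2, 5.2]
grip_width: 0.006
grip_force: 2.5
```

Request:
{"method": "arm_command", "body": {
  "plan": [
    [[0,0,-0.002],0,0],
    [[0,0,-0.002],0,0],
    [[0,0,-0.002],0,0]
  ]
}}

```text
time_s: 13.85
eef_pos: [0.5228, -0.0036, 0.3971]
eef_rot: [2.691, 1.619, 0.001]
wrist_force: [-4.0, -2.0, 7.1]
grip_width: 0.008
grip_force: 3.6
```

Request:
{"method": "arm_command", "body": {
  "plan": [
    [[0,0,-0.002],0,0],
    [[0,0,-0.002],0,0],
    [[0,0,-0.002],0,0]
  ]
}}

```text
time_s: 14.1
eef_pos: [0.5227, -0.0036, 0.3958]
eef_rot: [2.691, 1.619, 0.002]
wrist_force: [-3.2, -2.4, 9.1]
grip_width: 0.003
grip_force: 4.8
```

Request:
{"method": "arm_command", "body": {
  "plan": [
    [[0,0,-0.001],0,0],
    [[0,0,-0.001],0,0],
    [[0,0,-0.001],0,0]
  ]
}}

```text
time_s: 14.35
eef_pos: [0.5226, -0.0036, 0.3953]
eef_rot: [2.691, 1.618, 0.003]
wrist_force: [-4.3, -1.7, 10.9]
grip_width: 0.002
grip_force: 5.4
```

Request:
{"method": "arm_command", "body": {
  "plan": [
    [[0,0,-0.002],0,0],
    [[0,0,-0.002],0,0],
    [[0,0,-0.002],0,0]
  ]
}}

```text
time_s: 14.6
eef_pos: [0.5226, -0.0036, 0.394]
eef_rot: [2.69, 1.618, 0.004]
wrist_force: [-5.4, -1.3, 12.4]
grip_width: 0.002
grip_force: 6.5
```

Request:
{"method": "arm_command", "body": {
  "plan": [
    [[0,0,-0.001],0,0],
    [[0,0,-0.001],0,0],
    [[0,0,-0.001],0,0]
  ]
}}

```text
time_s: 14.85
eef_pos: [0.5225, -0.0036, 0.3935]
eef_rot: [2.69, 1.618, 0.004]
wrist_force: [-5.6, -1.3, 13.8]
grip_width: 0.005
grip_force: 7.3
```

Request:
{"method": "arm_command", "body": {
  "plan": [
    [[0,0,-0.0015],0,0],
    [[0,0,-0.0015],0,0],
    [[0,0,-0.0015],0,0]
  ]
}}

```text
time_s: 15.1
eef_pos: [0.5224, -0.0036, 0.3927]
eef_rot: [2.69, 1.618, 0.005]
wrist_force: [-6.2, -2.4, 16.7]
grip_width: 0.001
grip_force: 8.4
```

Request:
{"method": "arm_command", "body": {
  "plan": [
    [[0,0,-0.001],0,0],
    [[0,0,-0.001],0,0],
    [[0,0,-0.001],0,0]
  ]
}}

```text
time_s: 15.35
eef_pos: [0.5224, -0.0035, 0.3922]
eef_rot: [2.689, 1.618, 0.005]
wrist_force: [-6.8, -1.5, 17.3]
grip_width: 0.007
grip_force: 9.1
```

```bash
cat > avg.py <<'E'
from h import *
F=[];Z=[];G=[]
for i in range(8):
    s=ctrl.snapshot('side'); o=ctrl.get_obs(); F.append(o['wrist_force']);Z.append(o['eef_pos']);G.append(o['grip_force'])
cv2.imwrite('pics/last.png',s['image'])
print(np.mean(F,0).round(2),np.mean(Z,0).round(5),np.mean(G).round(2),o['time_s'],o['joint_positions'])
E
python3 avg.py
```

```text
[-7.28 -1.52 17.76] [ 0.52239 -0.00355  0.39221] 9.11 15.75 [-1.15218121e-01  2.68805347e-02  1.45867870e+00 -4.61314401e-04
  1.65135828e+00  3.72492028e-01]
```

Request:
{"method": "arm_command", "body": {
  "plan": [
    [[0,0,-0.001],0,0],
    [[0,0,-0.001],0,0],
    [[0,0,-0.001],0,0]
  ]
}}

```text
time_s: 16.0
eef_pos: [0.5223, -0.0035, 0.3917]
eef_rot: [2.689, 1.618, 0.006]
wrist_force: [-7.6, -1.7, 18.2]
grip_width: 0.005
grip_force: 9.9
```

```bash
python3 avg.py
```

```text
[-8.11 -1.48 18.98] [ 0.52232 -0.00354  0.39171] 9.88 16.4 [-1.15173274e-01  2.67237271e-02  1.45984480e+00 -4.88367676e-04
  1.64993646e+00  3.72515586e-01]
```

Request:
{"method": "arm_command", "body": {
  "plan": [
    [[0,0,-0.001],0,0],
    [[0,0,-0.001],0,0],
    [[0,0,-0.001],0,0],
    [[0,0,-0.001],0,0],
    [[0,0,-0.001],0,0]
  ]
}}

```text
time_s: 16.82
eef_pos: [0.5223, -0.0035, 0.3912]
eef_rot: [2.689, 1.617, 0.006]
wrist_force: [-8.1, -2.1, 21.1]
grip_width: 0.007
grip_force: 10.7
```

```bash
python3 avg.py
python3 - <<'E'
import cv2
a=cv2.imread('pics/last.png')[130:260,240:350]
cv2.imwrite('pics/c4.png',cv2.resize(a,(500,591),interpolation=cv2.INTER_CUBIC))
E
```

```text
[-8.6  -1.56 20.8 ] [ 0.52227 -0.00352  0.3912 ] 10.66 17.2167 [-1.15178883e-01  2.65809849e-02  1.46098532e+00 -5.09436496e-04
  1.64845848e+00  3.72518161e-01]
```

View pics/c4.png

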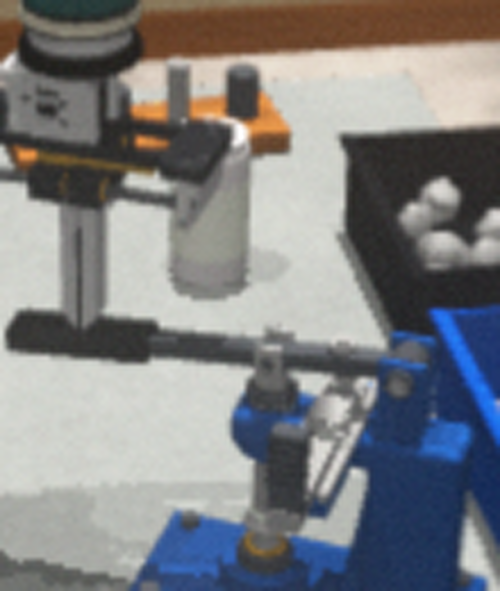

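The ram nose rests on the knob and the lever sits on the wedge. The load is 20.8 N with a clearly stiff stop (3.6 N/mm against 1.2–1.4 before). I'll let the lever up and back off.

Request:
{"method": "arm_command", "body": {
  "plan": [
    [[0.001,0,0.01],0,0],
    [[0.002,-0.001,0.022],0,0],
    [[0.003,-0.001,0.034],0,0],
    [[0.004,-0.002,0.046],0,0],
    [[0.006,-0.003,0.06],0,0],
    [[0.006,-0.003,0.078],0,0],
    [[0.006,-0.003,0.1],0,0],
    [[0.006,-0.003,0.13],0,0]
  ]
}}

```text
time_s: 17.88
eef_pos: [0.5297, -0.0065, 0.5139]
eef_rot: [-2.689, -1.618, 0.004]
wrist_force: [1.7, -0.3, -0.3]
grip_width: 0.004
grip_force: 0.0
```

Request:
{"method": "arm_command", "body": {
  "plan": [
    [[-0.04,0,0.02],0,0],
    [[-0.05,0,0.02],0,0],
    [[-0.05,0,0.02],0,0],
    [[-0.05,0,0.02],0,0],
    [[-0.05,0,0.02],0,0]
  ]
}}

```text
time_s: 18.3
eef_pos: [0.4798, -0.0066, 0.5342]
eef_rot: [-2.691, -1.619, 0.001]
wrist_force: [-0.8, -0.0, 0.1]
grip_width: 0.004
grip_force: 0.0
```

Run:
```python
from h import *
snap('side','s5'); a=cv2.imread('pics/s5.png')[110:320,180:380]
cv2.imwrite('pics/c5.png',cv2.resize(a,(571,600),interpolation=cv2.INTER_CUBIC))
```

```text
(no output)
```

View pics/c5.png

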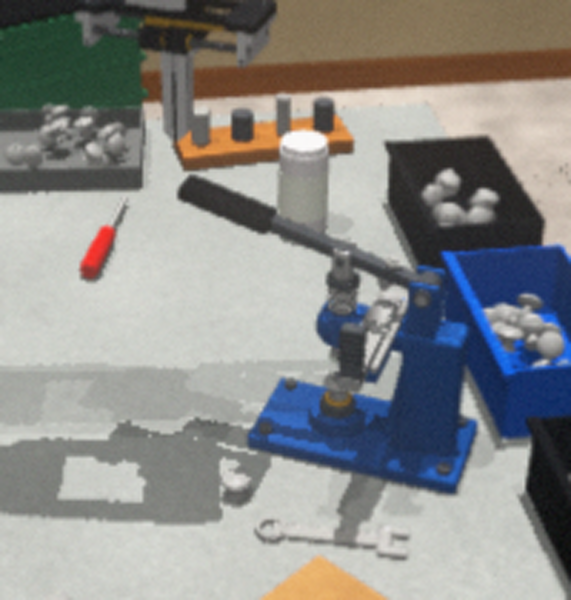

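The lever is back up (grip end at (190,190)), the wedge tab has stayed in at (352,350), the gripper is clear, and the other things in view look undisturbed.

```bash
python3 -c "
from rig import ctrl
print(ctrl.finish_job())"
```

```text
the job is handed in; nothing more can be done
None
```

Job handed in: the ram met the knob at about 0.316 rad, the wedge is in by about 17.8 mm (landing at about 0.345 rad), and a press of about 21 N seated the lever on it before I let it back up.

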